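# Put the hand stamps away in their trays

### The job

The post is done, so tidy the desk: put the red, blue, green and yellow hand stamps away, one after another, each standing upright and flat on the floor of the tray of its own colour. Do not tip any stamp over, and leave the black stamp and the white jar where they are.

Things in the scene. Friction and masses are not known exactly. Their poses are not given: they have to be found in the camera images.
- stamp_red: hand stamp with a red handle, loose, standing upright: wooden mount 60 x 34 mm and 20 mm high on a rubber sole, a thin round neck (18 mm across), then an oblong red plastic grip 46 (x) x 26 (y) mm from 44 to 78 mm height, the part such a stamp is held by; 78 mm high in all, 60 to 130 g. Origin: centre of the underside; x along the length, z up. Goes into the red tray, either way round.
- stamp_blue: hand stamp with a blue handle, loose, standing upright: wooden mount 60 x 34 mm and 20 mm high on a rubber sole, a thin round neck (18 mm across), then an oblong blue plastic grip 46 (x) x 26 (y) mm from 44 to 78 mm height, the part such a stamp is held by; 78 mm high in all, 60 to 130 g. Origin: centre of the underside; x along the length, z up. Goes into the blue tray, either way round.
- stamp_green: hand stamp with a green handle, loose, standing upright: wooden mount 60 x 34 mm and 20 mm high on a rubber sole, a thin round neck (18 mm across), then an oblong green plastic grip 46 (x) x 26 (y) mm from 44 to 78 mm height, the part such a stamp is held by; 78 mm high in all, 60 to 130 g. Origin: centre of the underside; x along the length, z up. Goes into the green tray, either way round.
- stamp_yellow: hand stamp with a yellow handle, loose, standing upright: wooden mount 60 x 34 mm and 20 mm high on a rubber sole, a thin round neck (18 mm across), then an oblong yellow plastic grip 46 (x) x 26 (y) mm from 44 to 78 mm height, the part such a stamp is held by; 78 mm high in all, 60 to 130 g. Origin: centre of the underside; x along the length, z up. Goes into the yellow tray, either way round.
- tray_red: shallow rectangular wooden tray with a red floor, fixed to the desk: outside 90 (x) x 62 (y) mm, rim 14 mm high, walls 5 mm, inside 80 x 52 mm, floor 4 mm above the desk. Origin: centre of the underside, on the desk; x along the length, z up.
- tray_blue: shallow rectangular wooden tray with a blue floor, fixed to the desk: outside 90 (x) x 62 (y) mm, rim 14 mm high, walls 5 mm, inside 80 x 52 mm, floor 4 mm above the desk. Origin: centre of the underside, on the desk; x along the length, z up.
- tray_green: shallow rectangular wooden tray with a green floor, fixed to the desk: outside 90 (x) x 62 (y) mm, rim 14 mm high, walls 5 mm, inside 80 x 52 mm, floor 4 mm above the desk. Origin: centre of the underside, on the desk; x along the length, z up.
- tray_yellow: shallow rectangular wooden tray with a yellow floor, fixed to the desk: outside 90 (x) x 62 (y) mm, rim 14 mm high, walls 5 mm, inside 80 x 52 mm, floor 4 mm above the desk. Origin: centre of the underside, on the desk; x along the length, z up.
- stamp_black: hand stamp with a black handle, loose, standing upright: wooden mount 60 x 34 mm and 20 mm high on a rubber sole, a thin round neck (18 mm across), then an oblong black plastic grip 46 (x) x 26 (y) mm from 44 to 78 mm height, the part such a stamp is held by; 78 mm high in all, 60 to 130 g. Origin: centre of the underside; x along the length, z up. Has no tray: leave it where it stands.
- jar: small closed white ceramic jar with a dark lid, 48 mm across, 62 mm high, loose: leave it where it stands. Origin: centre of the underside, z up.
Not all that is in view belongs to the job. What is shaped like the stamp_red but purple is not meant.

How it is judged (in metres and radians):
At the end, for the whole second after the job is handed in: Each coloured stamp stands upright (within 0.06 rad), released and at rest, flat on the floor of the tray of its own colour (within 2.5 mm of the floor's height, centre within 16 mm of the tray's); the black stamp and the jar stand upright within 30 mm of where they began (horizontal distance between stamp_red and tray_red below 0.016 m and z of stamp_red in the frame of tray_red between 0.002 and 0.0065 m and angle between each of stamp_red, stamp_blue, stamp_green, stamp_yellow's own z axis and vertical below 0.06 rad and linear speed of each of stamp_red, stamp_blue, stamp_green, stamp_yellow below 0.02 m/s and horizontal distance between stamp_blue and tray_blue below 0.016 m and z of stamp_blue in the frame of tray_blue between 0.002 and 0.0065 m and horizontal distance between stamp_green and tray_green below 0.016 m and z of stamp_green in the frame of tray_green between 0.002 and 0.0065 m and horizontal distance between stamp_yellow and tray_yellow below 0.016 m and z of stamp_yellow in the frame of tray_yellow between 0.002 and 0.0065 m and distance of each of stamp_black, jar from where it was at the start of the episode below 0.03 m and angle between each of stamp_black, jar's own z axis and vertical below 0.1 rad); the robot touches nothing.
It fails at once if a stamp was tipped over (more than 0.85 rad) (angle between any of stamp_red, stamp_blue, stamp_green, stamp_yellow, stamp_black's own z axis and vertical above 0.85 rad).
It fails at once if the black stamp was moved more than 30 mm or knocked over (distance of stamp_black from where it was at the start of the episode above 0.03 m).
It fails at once if the white jar was moved more than 30 mm or knocked over (distance of jar from where it was at the start of the episode above 0.03 m or angle between jar's own z axis and vertical above 0.85 rad).
It also fails if it takes over 115 s, if anything falls off the work surface, if the arm or the gripper's body presses on something with over 40 N, if the wrist force passes 120 N, or if a joint passes its speed limit or range.

### The arm

A 7-joint arm with a two-finger parallel gripper is mounted at the origin on the work surface. World frame = base frame: x ahead of the robot, y to its left, z up, the work surface at z = 0. Lengths are in m, angles in degrees, forces in N, time in s.
With the tool pointing down it reaches from about 0.4 to 0.875 m from the base axis. Payload 19.3 kg.
Tool frame: the origin (TCP) lies on the centre line of the jaws, within the pads' length; the fingertips stand 22 mm ahead of it and the grasp point (between the pads) lies 3 mm ahead of it (bot.tips_ahead is the distance from the TCP to the fingertips, in m); z points along the fingers, y is the line along which they close (so a half turn about z gives the same grasp; the last joint's range is limited). The gripper opens to 85 mm and grips with 20 to 120 N. Pads are 22 mm wide; open, the fingers measure 114 mm over their backs; the gripper's body (76 mm by 85 mm) begins 54 mm behind the grasp point. The pads swing forward as they close: fully open they stand 13 mm farther back than shut.
Start: joints at [-79.882, 29.874, -2.08, 91.645, 1.215, 58.505, -6.463], TCP at [0.153, 0.606, 0.213] pointing down, gripper open.
Joint ranges: [-166.77, 166.77], [-17.47, 122.26], [-85.68, 81.53], [9.62, 139.38], [-72.42, 252.41], [9.2, 110.78], [-144.41, 144.41]. Speed limits (degrees/s): [108.29, 108.29, 136.94, 136.94, 172.46, 172.46, 172.46].

### API

Orientations are given as [roll, pitch, yaw] about the fixed x, y, z axes, in that order (R = Rz(yaw) Ry(pitch) Rx(roll)).
In Python, from plant import bot, get_image, get_calibration, hand_in gives the robot as it stands.
- The arm moves only by the shell command python3 -m jog 'ROWS' [FORCE]. ROWS is JSON, a list of rows, each a list of 3 entries, a list of its own where there are three numbers: the turn, a rotation vector about the tool's x, y, z in degrees, then the shift along the tool's x, y, z in m, then the finger opening in m, from 0 to 0.0854. In form: [[[rx, ry, rz], [x, y, z], claw], ...]. A call has 1 to 10 rows; each row is the pose to reach, as a shift and turn from the pose commanded when the call began, along the tool's axes at that moment; what a row does not reach only later rows make up. A row lasts 1/8 s, in which the tool goes at most 62.5 mm and 10.7 degrees, less where a joint would pass 70% of its speed; a pose out of reach is approached as far as the arm can. A call with a gripper value outside its range is refused whole. The fingers move at their own pace and stop on an object; FORCE is the grip in N (left out, the last holds). Time passes only in rows, so rows that repeat a pose let the fingers close. It gives the time, the measured TCP pose, the force, the opening and the grip force at its end, in the units of the state.
- bot.state(): the state, without advancing time (a new reading comes with each control period).
- get_image(name): name is "scene" or "top" or "wrist"; returns the picture (400x640x3 uint8, red, green, blue); there is no depth.
- get_calibration(name): a dict with "mtx" (3x3 intrinsics, pixels), "rvec" (rotation vector, rad) and "tvec" (3), from world to camera coordinates, as OpenCV has them; the wrist camera has in their place "mount" (4x4, takes a point from camera to tool coordinates, whose origin is the TCP and whose axes are the flange's). Camera axes: x right, y down, z forward; pixel columns grow to the right and rows downward; lengths in m; the calibration is good to about 2 mm. A picture is of the moment at which its call begins: read the wrist's pose just before it. get_calibration takes no time and is no camera call.
- hand_in(): hands the job in; it is judged then, once.
The state is a dict: "clock": time; "joints": joint angles; "qvel": joint speeds; "joint_efforts": joint torques, N m; "position": TCP position; "orientation": TCP orientation; "ft_force": force on the tool from outside, world axes, zero at the start; "ft_torque": the same for the moment, N m; "finger_gap": opening from 0.0 (shut) to 1.0 (fully open); "grasp_force": force on a finger pad.
Only numpy, scipy, OpenCV 4.12 (cv2) and the standard library are available. Lean on these libraries where they do the work, as an engineer would, in place of code of your own. Each camera call takes 0.05 s, during which the arm holds its last target. There are 200 camera calls.

## Working session

There is one attempt and no reset: what is moved stays moved. The work goes in short steps, Python scripts to look and compute and a shell command to move; the robot and the scene stay as the last step left them, time stands still between calls to the robot, and variables do not carry over. Pictures are saved under pics/ and viewed, at most 14 in all, crops included, and the job is handed in when it is done.

```bash
ls; mkdir -p pics
python3 - <<'E'
from plant import bot,get_image,get_calibration
import cv2
for n in("top","scene"):
    cv2.imwrite(f"pics/{n}0.png",get_image(n)[:,:,::-1])
    print(n,get_calibration(n))
print(get_calibration("wrist"));print(bot.state())
E
```

```text
pics
top {'mtx': array([[362.7545811 ,   0.        , 316.66081398],
       [  0.        , 362.7545811 , 195.66722846],
       [  0.        ,   0.        ,   1.        ]]), 'rvec': array([ 2.16693648, -2.15545437,  0.13097366]), 'tvec': array([-0.00730293,  0.55160003,  0.86108912])}
scene {'mtx': array([[471.30982332,   0.        , 317.22918065],
       [  0.        , 471.30982332, 200.73217849],
       [  0.        ,   0.        ,   1.        ]]), 'rvec': array([ 1.081414  ,  2.30201136, -1.06998799]), 'tvec': array([ 0.34090917, -0.2304937 ,  1.73489822])}
{'mtx': array([[285.15295131,   0.        , 320.55668294],
       [  0.        , 285.15295131, 197.78685043],
       [  0.        ,   0.        ,   1.        ]]), 'mount': array([[ 3.98951018e-04, -9.57288609e-01, -2.89133811e-01,
         7.34210214e-02],
       [ 9.99999892e-01,  3.12506630e-04,  3.45141017e-04,
        -1.25390797e-04],
       [-2.40043331e-04, -2.89133917e-01,  9.57288630e-01,
        -1.61033638e-01],
       [ 0.00000000e+00,  0.00000000e+00,  0.00000000e+00,
         1.00000000e+00]])}
{'clock': 0.1, 'joints': array([-79.88233592,  29.90484927,  -2.08079151,  91.66791649,
         1.21868368,  58.50497801,  -6.46100849]), 'qvel': array([-0.04703266, -0.07936196, -0.00755362, -0.0024168 ,  0.02479552,
        0.0784872 ,  0.0645786 ]), 'joint_efforts': array([ 4.03685728e-03, -9.28481984e+01,  1.98429778e+00, -3.70526075e+01,
        1.82407483e-02,  5.22593851e-03, -1.17629239e-05]), 'position': array([0.15266698, 0.60576317, 0.21290938]), 'orientation': array([-1.79944850e+02,  7.53714924e-03,  1.65863020e+02]), 'ft_force': array([-0.21255454,  1.05025407, -0.85027511]), 'ft_torque': array([ 0.02901694, -0.00615979, -0.01803211]), 'grasp_force': 0.0, 'finger_gap': 1.0030035345893473}
```

View pics/top0.png

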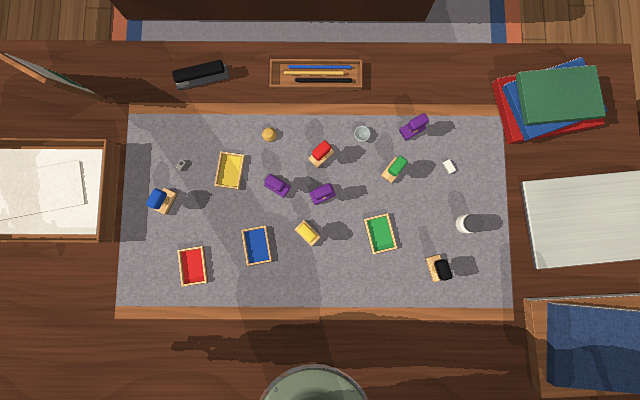

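View pics/scene0.png

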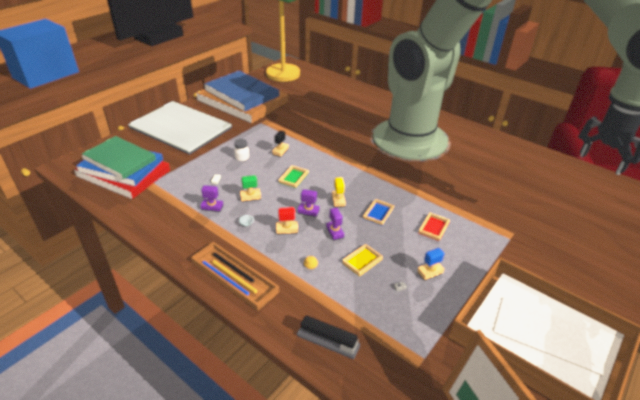

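Both views show the four trays, red, blue, green, yellow and black stamps, three purple decoys and the jar. In the top view, the red stamp is at about (320,153), blue (160,200), green (396,168), yellow (307,232), black (440,268) and the jar (465,223). I'll measure next.

```bash
cat > h.py <<'E'
import numpy as np, cv2
from plant import bot,get_image,get_calibration
from scipy.spatial.transform import Rotation as R
def cam(name,st=None):
    c=get_calibration(name)
    if name!="wrist":
        Rm=cv2.Rodrigues(c["rvec"])[0]; return c["mtx"],Rm.T,-Rm.T@np.ravel(c["tvec"])
    T=np.eye(4);T[:3,:3]=R.from_euler("xyz",st["orientation"],degrees=True).as_matrix();T[:3,3]=st["position"]
    T=T@c["mount"]; return c["mtx"],T[:3,:3],T[:3,3]
def ray(px,z,C):
    K,Rm,o=C; px=np.atleast_2d(px).astype(float)
    d=np.c_[px,np.ones(len(px))]@np.linalg.inv(K).T@Rm.T
    return o+d*((z-o[2])/d[:,2])[:,None]
HUE={"red":(0,8),"blue":(103,125),"green":(50,80),"yellow":(22,32)}
def blobs(img,col,amin=60,smin=150,vmin=60):
    h=cv2.cvtColor(img,cv2.COLOR_RGB2HSV); a,b=HUE[col]
    m=cv2.inRange(h,(a,smin,vmin),(b,255,255))
    if col=="red": m|=cv2.inRange(h,(174,smin,vmin),(180,255,255))
    m=cv2.morphologyEx(m,cv2.MORPH_OPEN,np.ones((2,2)))
    cs,_=cv2.findContours(m,cv2.RETR_EXTERNAL,cv2.CHAIN_APPROX_NONE)
    return [c for c in cs if cv2.contourArea(c)>amin]
def rect(c,z,C):
    p=ray(c.reshape(-1,2),z,C)[:,:2]
    (x,y),(w,h),a=cv2.minAreaRect((p*1000).astype(np.float32))
    if w<h: w,h,a=h,w,a+90
    return np.array([x,y])/1000,(w,h),(a+90)%180-90
E
python3 - <<'E'
from h import *
img=get_image("top");C=cam("top");print(C[2])
for k in HUE:
    for c in blobs(img,k,40):
        m=c.reshape(-1,2).mean(0)
        if not(110<m[0]<515 and 100<m[1]<320):continue
        for z in(.004,.07): 
            p,s,a=rect(c,z,C);print(k,m.round(),z,p.round(3),np.round(s),round(a))
for n,px,z in(("jar",(465,223),.06),("blk",(442,269),.078),("bead",(268,134),0.01),("glass",(362,133),.03)):print(n,ray(px,z,C).round(3))
cv2.imwrite("pics/crop.png",cv2.resize(img[105:315,120:490,::-1],None,fx=2.15,fy=2.15,interpolation=cv2.INTER_CUBIC))
E
```

```text
[ 0.44567702 -0.00263999  0.92041047]
red [193. 267.] 0.004 [0.375 0.301] [79. 50.] 9
red [193. 267.] 0.07 [0.38 0.28] [73. 46.] 9
red [322. 151.] 0.004 [ 0.671 -0.017] [50. 30.] -44
red [322. 151.] 0.07 [ 0.654 -0.016] [47. 27.] -44
red [507. 108.] 0.004 [ 0.784 -0.504] [184.  66.] 4
red [507. 108.] 0.07 [ 0.76  -0.468] [170.  62.] 4
blue [257. 247.] 0.004 [0.427 0.144] [78. 49.] 11
blue [257. 247.] 0.07 [0.428 0.133] [72. 45.] 11
blue [157. 200.] 0.004 [0.542 0.401] [47. 36.] -24
blue [157. 200.] 0.07 [0.535 0.372] [44. 33.] -24
yellow [308. 233.] 0.004 [0.459 0.018] [46. 25.] 45
yellow [308. 233.] 0.07 [0.458 0.017] [43. 23.] 45
yellow [230. 171.] 0.004 [0.617 0.218] [78. 49.] -8
yellow [230. 171.] 0.07 [0.605 0.202] [72. 46.] -8
jar [[ 0.485 -0.356  0.06 ]]
blk [[ 0.379 -0.292  0.078]]
bead [[0.714 0.122 0.01 ]]
glass [[ 0.712 -0.118  0.03 ]]
```

View pics/crop.png

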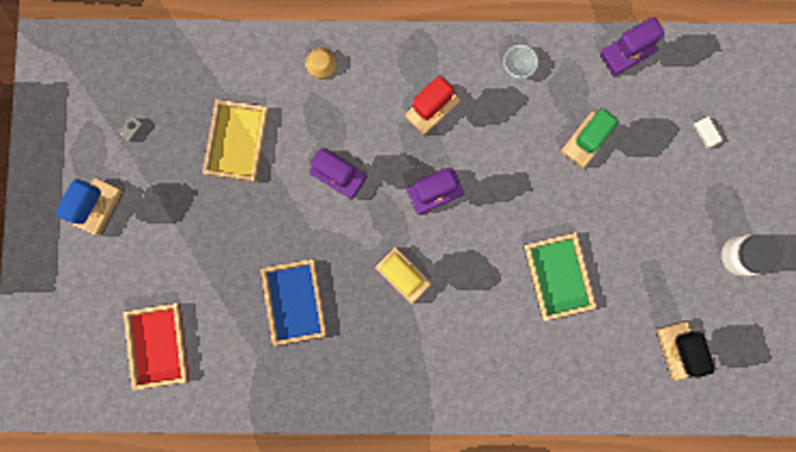

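The enlarged crop matches the coarse positions. I'll fit the grip boxes (44 to 78 mm height) and get the green items.

```bash
cat >> h.py <<'E'
from scipy.optimize import minimize
HUE["green"]=(55,90);HUE["purple"]=(130,155)
def mask_of(c): m=np.zeros((400,640),np.uint8);cv2.drawContours(m,[c],-1,255,-1);return m
def fitgrip(c,C,z0=0.,S=4):
    K,Rm,o=C; c=c.reshape(-1,2); lo=c.min(0)-12; n=((c.max(0)+12-lo)*S).astype(int)
    m=np.zeros((n[1],n[0]),np.uint8);cv2.fillPoly(m,[((c-lo+.5)*S).astype(int)],255);m=cv2.dilate(m,np.ones((S,S)))
    b=np.array([[x,y,z] for x in(-.023,.023) for y in(-.013,.013) for z in(.044,.078)])
    def cost(v):
        q=R.from_euler("z",v[2],degrees=True).apply(b)+[v[0]/1000,v[1]/1000,z0]
        p=(q-o)@Rm@K.T; p=p[:,:2]/p[:,2:]
        k=np.zeros_like(m);cv2.fillConvexPoly(k,cv2.convexHull(((p-lo+.5)*S).astype(np.int32)),255)
        return 1-(k&m).astype(bool).sum()/((k|m)>0).sum()
    p0=ray(c.mean(0),.065+z0,C)[0]*1000; best=None
    for a in range(-90,90,30):
        r=minimize(cost,[p0[0],p0[1],a],method="Nelder-Mead",options=dict(initial_simplex=[[p0[0],p0[1],a],[p0[0]+8,p0[1],a],[p0[0],p0[1]+8,a],[p0[0],p0[1],a+20]]))
        if best is None or r.fun<best.fun: best=r
    x,y,a=best.x; return np.array([x,y])/1000,(a+90)%180-90,best.fun
def plan(xyz,yaw):
    s=bot.state(); Rt=R.from_euler("xyz",s["orientation"],degrees=True)
    d=Rt.inv().apply(np.array(xyz)-s["position"]); cy=s["orientation"][2]
    dy=(yaw-cy+90)%180-90
    print("t",s["clock"],"shift",d.round(4),"rz",round(-dy,1),"joints",s["joints"].round(0))
E
python3 - <<'E'
from h import *
img=get_image("top");C=cam("top")
for k in HUE:
    for c in blobs(img,k,40,120 if k!="yellow" else 150,30):
        m=c.reshape(-1,2).mean(0)
        if not(110<m[0]<480 and 115<m[1]<300):continue
        p,s,a=rect(c,.004,C)
        if s[0]>65: print(k,"tray",p.round(3),np.round(s),round(a,1))
        else:
            p,a,f=fitgrip(c,C);print(k,"stamp",m.round(),p.round(3),round(a,1),round(f,3))
E
```

```text
red tray [0.375 0.301] [79. 50.] 9.2
red stamp [322. 151.] [ 0.656 -0.018] -44.4 0.099
blue tray [0.427 0.144] [79. 49.] 10.7
blue stamp [157. 200.] [0.537 0.374] -18.0 0.186
green tray [ 0.458 -0.167] [78. 48.] 13.8
green stamp [398. 167.] [ 0.62  -0.201] -41.0 0.19
yellow stamp [308. 233.] [0.457 0.016] 46.2 0.08
yellow tray [0.617 0.218] [78. 49.] -7.6
purple stamp [323. 195.] [ 0.552 -0.02 ] -63.6 0.245
purple tray [0.58  0.096] [65. 34.] 59.2
purple tray [ 0.737 -0.261] [81. 38.] -58.5
```

```bash
python3 -c "
from h import *
plan([.537,.374,.22],-20)"
```

```text
t 0.2 shift [-0.4293 -0.1309 -0.0068] rz 5.9 joints [-80.  30.  -2.  92.   1.  59.  -6.]
```

```bash
T='[[0,0,6],[-0.429,-0.131,-0.007],0.0854]'; python3 -m jog '[[[0,0,6],[-0.429,-0.131,-0.007],0.06],[[0,0,6],[-0.429,-0.131,-0.007],0.06],[[0,0,6],[-0.429,-0.131,-0.007],0.06],[[0,0,6],[-0.429,-0.131,-0.007],0.06],[[0,0,6],[-0.429,-0.131,-0.007],0.06],[[0,0,6],[-0.429,-0.131,-0.007],0.06],[[0,0,6],[-0.429,-0.131,-0.007],0.06],[[0,0,6],[-0.429,-0.131,-0.007],0.06],[[0,0,6],[-0.429,-0.131,-0.007],0.06],[[0,0,6],[-0.429,-0.131,-0.007],0.06]]'
cat > look.py <<'E'
import sys
from h import *
k,n=sys.argv[1:3]; s=bot.state(); C=cam("wrist",s); img=get_image("wrist")
cv2.imwrite(f"pics/{n}.png",img[:,:,::-1]); print(s["position"].round(4),s["orientation"].round(1))
for c in blobs(img,k,150,120 if k!="yellow" else 150,30):
    m=c.reshape(-1,2).mean(0); p,sz,a=rect(c,.004,C); print(m.round(),"rect",p.round(3),np.round(sz),round(a,1))
    g,a,f=fitgrip(c,C); print("   grip",g.round(4),round(a,1),round(f,3))
    if f<.2: plan([*g,.064],a)
E
python3 look.py blue wb
```

```text
clock: 1.45
position: [0.5353, 0.3756, 0.2203]
orientation: [180.0, -0.1, 160.0]
ft_force: [-0.1, 0.2, 0.0]
finger_gap: 0.701
grasp_force: 0.0
[0.5353 0.3756 0.2203] [ 1.8e+02 -1.0e-01  1.6e+02]
[324. 183.] rect [0.555 0.374] [59. 31.] -25.0
   grip [0.5418 0.3777] -24.5 0.14
t 1.5 shift [-0.0055  0.0041  0.1564] rz 4.5 joints [-42.  32.   3.  87.  -2.  61.  31.]
[128. 154.] rect [0.431 0.142] [79. 46.] 10.9
   grip [0.4327 0.1834] 19.7 0.316
```

View pics/wb.png

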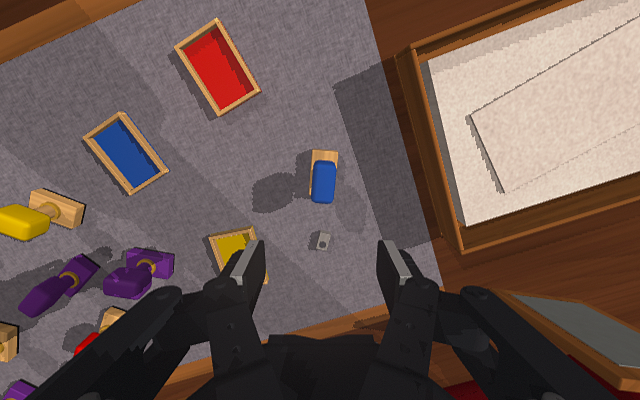

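The wrist view shows the blue stamp upright at pixel (324,183) between the fingers, with nothing in the way. I'll grasp it.

```bash
python3 -m jog '[[[0,0,4.5],[-0.0055,0.004,0.05],0.06],[[0,0,4.5],[-0.0055,0.004,0.09],0.06],[[0,0,4.5],[-0.0055,0.004,0.125],0.06],[[0,0,4.5],[-0.0055,0.004,0.156],0.06],[[0,0,4.5],[-0.0055,0.004,0.156],0.06],[[0,0,4.5],[-0.0055,0.004,0.156],0.0],[[0,0,4.5],[-0.0055,0.004,0.156],0.0],[[0,0,4.5],[-0.0055,0.004,0.156],0.0],[[0,0,4.5],[-0.0055,0.004,0.156],0.0],[[0,0,4.5],[-0.0055,0.004,0.156],0.0]]' 40; python3 -c "
from h import *
plan([.428,.144,.17],10.8)"
```

```text
clock: 2.75
position: [0.5433, 0.376, 0.0645]
orientation: [180.0, 0.0, 155.4]
ft_force: [0.3, -0.4, -0.6]
finger_gap: -0.002
grasp_force: 0.0
t 2.75 shift [ 0.008  -0.259  -0.1055] rz -35.4 joints [-42.  43.   3.  92.  -3.  45.  28.]
```

The fingers shut on nothing, so I'll look.

```bash
python3 look.py blue wb2; python3 -c "
from h import *
cv2.imwrite('pics/t2.png',cv2.resize(get_image('top')[100:320,110:480,::-1],None,fx=2,fy=2))"
```

```text
[0.5433 0.376  0.0645] [180.    0.  155.4]
[321. 220.] rect [0.554 0.371] [50. 37.] -25.1
   grip [0.5425 0.3765] -24.9 0.299
[ 17. 212.] rect [0.443 0.142] [52. 41.] 10.8
   grip [0.4472 0.1933] 10.6 0.391
[ 37. 183.] rect [0.433 0.178] [74.  3.] 11.0
   grip [0.4709 0.2765] 82.4 0.919
```

View pics/wb2.png

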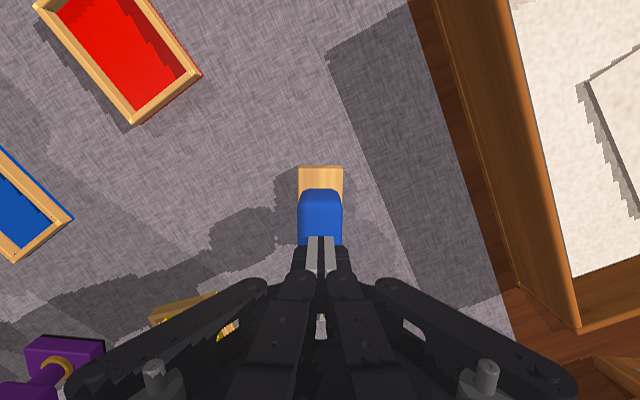

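```bash
python3 -c "
import cv2
a=cv2.imread('pics/wb2.png')[150:290,240:400]; b=cv2.imread('pics/t2.png')[120:300,0:240]
cv2.imwrite('pics/z.png',cv2.hconcat([cv2.resize(a,(420,368),interpolation=2),cv2.resize(b,(370,368),interpolation=2)]))"
```

```text
(no output)
```

View pics/z.png

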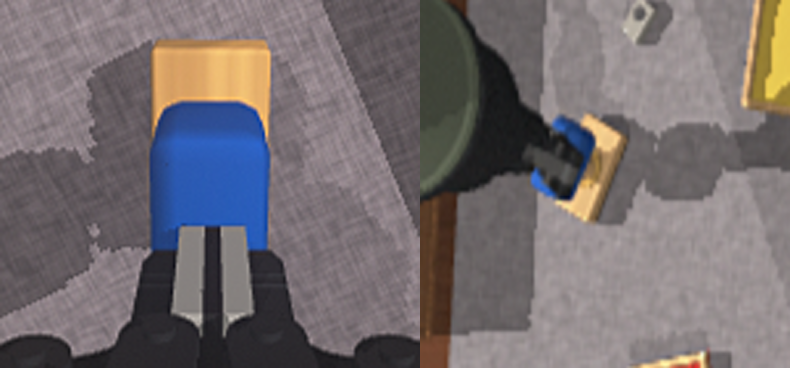

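The zoom shows the shut fingertips above the grip top (about row 237) and the stamp standing upright right under them. So the tips are higher than the reported TCP implies, and I'll check that.

```bash
python3 -c "
from h import *
print(bot.tips_ahead,[a for a in dir(bot) if a[0]!='_'])
s=bot.state();print(s['joints'],s['position'],s['ft_force'])
K,Rm,o=cam('top')
for z in(-.022,-.012,0,.01,.02,.03,.04):
  p=(np.array([.543,.376,.0645+z])-o)@Rm@K.T;print(z,(p[:2]/p[2]).round(1))
"; python3 -c "
import cv2;b=cv2.imread('pics/t2.png')[120:300,0:240];print(b.shape)"
```

```text
0.022 ['MotionError', 'state', 'tips_ahead']
[-42.01394973  43.06551684   3.42946266  92.25732162  -3.32112405
  44.77674791  28.20564625] [0.54326995 0.37601657 0.06441924] [-0.13757845  0.63202916  0.04454418]
-0.022 [160.3 197.9]
-0.012 [158.5 197.4]
0 [156.4 196.8]
0.01 [154.5 196.3]
0.02 [152.6 195.8]
0.03 [150.6 195.3]
0.04 [148.7 194.8]
(180, 240, 3)
```

Three readings agree that the tips stand about 42 mm farther back than stated, at about 20 mm behind the TCP: pad spacing of 113 px at 60 mm opening, tip row 240, and the empty close above the grip. The camera heights themselves check out. I'll raise, open and go lower carefully, then test the grip.

```bash
python3 -m jog '[[[0,0,0],[0,0,-0.02],0.06],[[0,0,0],[0,0,-0.02],0.06],[[0,0,0],[0,0,-0.02],0.06],[[0,0,0],[0,0,0.0],0.06],[[0,0,0],[0,0,0.012],0.06],[[0,0,0],[0,0,0.024],0.06],[[0,0,0],[0,0,0.024],0.01],[[0,0,0],[0,0,0.024],0.01],[[0,0,0],[0,0,0.024],0.01],[[0,0,0],[0,0,0.024],0.01]]' 25; python3 look.py blue wb3
```

```text
clock: 4.1
position: [0.5433, 0.3761, 0.0407]
orientation: [180.0, 0.0, 155.4]
ft_force: [0.4, 0.3, -1.7]
finger_gap: 0.298
grasp_force: 27.6
[0.5433 0.3761 0.0407] [180.    0.  155.4]
[  6. 235.] rect [0.462 0.156] [33. 16.] -42.6
   grip [0.4588 0.1895] -79.6 0.566
[321. 250.] rect [0.57  0.364] [81. 40.] -24.6
   grip [0.5427 0.3772] -25.3 0.155
t 4.15 shift [ 0.001   0.0007 -0.0234] rz 0.6 joints [-42.  45.   3.  93.  -3.  42.  28.]
```

View pics/wb3.png

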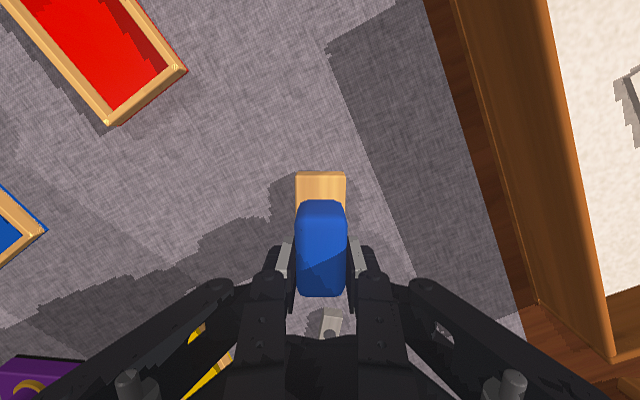

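The grip is held between the pads (gap 0.298, about 25.5 mm), which confirms the offset. I'll re-grip 17 mm lower for a full pad hold, then lift.

```bash
python3 -m jog '[[[0,0,0],[0,0,0],0.05],[[0,0,0],[0,0,0],0.05],[[0,0,0],[0,0,0.017],0.05],[[0,0,0],[0,0,0.017],0.05],[[0,0,0],[0,0,0.017],0.01],[[0,0,0],[0,0,0.017],0.01],[[0,0,0],[0,0,0.017],0.01],[[0,0,0],[0,0,0.0],0.01],[[0,0,0],[0,0,-0.05],0.01],[[0,0,0],[0,0,-0.09],0.01]]' 60; python3 -c "
from h import *
print(bot.state()['finger_gap'])
plan([.429,.143,.130],10.8)"
```

```text
clock: 5.4
position: [0.5436, 0.3762, 0.1334]
orientation: [179.9, 0.0, 155.3]
ft_force: [0.7, 0.1, -1.3]
finger_gap: 0.296
grasp_force: 59.1
0.29554329292861786
t 5.4 shift [ 0.0068 -0.2597  0.0031] rz -35.5 joints [-42.  38.   4.  90.  -3.  52.  28.]
```

```bash
python3 -m jog '[[[0,0,-35.5],[0.007,-0.26,0],0.01],[[0,0,-35.5],[0.007,-0.26,0],0.01],[[0,0,-35.5],[0.007,-0.26,0],0.01],[[0,0,-35.5],[0.007,-0.26,0],0.01],[[0,0,-35.5],[0.007,-0.26,0],0.01],[[0,0,-35.5],[0.007,-0.26,0],0.01],[[0,0,-35.5],[0.007,-0.26,0],0.01],[[0,0,-35.5],[0.007,-0.26,0.04],0.01],[[0,0,-35.5],[0.007,-0.26,0.075],0.01],[[0,0,-35.5],[0.007,-0.26,0.075],0.01]]'; python3 -c "
from h import *
plan([.429,.143,.0285],10.8)"
```

```text
clock: 6.65
position: [0.4274, 0.1432, 0.0538]
orientation: [-180.0, -0.2, -169.1]
ft_force: [-0.2, -0.0, -1.2]
finger_gap: 0.295
grasp_force: 59.5
t 6.65 shift [-0.0016 -0.0005  0.0253] rz 0.1 joints [-22.  30.  -5. 124.   5.  26.  70.]
```

```bash
python3 look.py blue wb4 | head -3
```

```text
[0.4274 0.1432 0.0538] [-180.    -0.2 -169.1]
[323. 239.] rect [0.461 0.152] [138.  52.] 10.8
   grip [0.4093 0.1414] 12.0 0.487
```

View pics/wb4.png

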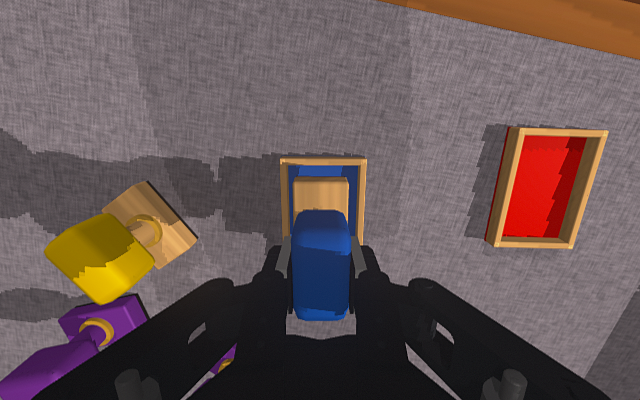

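The blue stamp hangs over the middle of the blue tray, aligned with it (tray rim rows 157 to 245, columns 281 to 366). I'll lower, release and rise.

```bash
python3 -m jog '[[[0,0,0],[0,0,0.013],0.01],[[0,0,0],[0,0,0.022],0.01],[[0,0,0],[0,0,0.026],0.01],[[0,0,0],[0,0,0.026],0.01],[[0,0,0],[0,0,0.026],0.045],[[0,0,0],[0,0,0.026],0.045],[[0,0,0],[0,0,0.026],0.045],[[0,0,0],[0,0,-0.02],0.045],[[0,0,0],[0,0,-0.07],0.05],[[0,0,0],[0,0,-0.09],0.05]]'; python3 -c "
from h import *
plan([.457,.016,.140],46.2)"; python3 look.py blue wb5; python3 look.py yellow wb5
```

```text
clock: 7.95
position: [0.4293, 0.1429, 0.148]
orientation: [180.0, 0.2, -169.2]
ft_force: [-0.2, -1.3, -1.3]
finger_gap: 0.584
grasp_force: 0.0
t 7.95 shift [-0.0033 -0.1299  0.0079] rz -35.4 joints [-21.  20.  -6. 120.   3.  40.  72.]
[0.4293 0.1429 0.148 ] [ 180.     0.2 -169.2]
[323. 183.] rect [0.434 0.147] [83. 52.] 10.8
   grip [0.4195 0.1447] -9.0 0.432
[0.4298 0.1431 0.1492] [ 179.9    0.3 -169.2]
[353. 324.] rect [0.614 0.223] [53. 49.] -7.5
   grip [0.5764 0.2032] -7.6 0.415
[180. 204.] rect [ 0.487 -0.007] [59. 50.] 45.9
   grip [0.4618 0.0206] 51.3 0.165
t 8.05 shift [-0.0084 -0.1264  0.0834] rz -40.5 joints [-21.  20.  -6. 120.   3.  40.  72.]
```

```bash
python3 -m jog '[[[0,0,144],[-0.0055,-0.128,0.005],0.05],[[0,0,144],[-0.0055,-0.128,0.005],0.05],[[0,0,144],[-0.0055,-0.128,0.005],0.05],[[0,0,144],[-0.0055,-0.128,0.005],0.05],[[0,0,144],[-0.0055,-0.128,0.005],0.05],[[0,0,144],[-0.0055,-0.128,0.005],0.05],[[0,0,144],[-0.0055,-0.128,0.005],0.05],[[0,0,144],[-0.0055,-0.128,0.005],0.05],[[0,0,144],[-0.0055,-0.128,0.005],0.05],[[0,0,144],[-0.0055,-0.128,0.005],0.05]]'; python3 -c "
from h import *
plan([.459,.018,.140],46.2)"
```

```text
clock: 9.3
position: [0.4576, 0.0178, 0.1396]
orientation: [-180.0, 0.1, 83.1]
ft_force: [-1.4, 0.0, -0.1]
finger_gap: 0.587
grasp_force: 0.0
t 9.3 shift [ 0.0004  0.0014 -0.0004] rz 36.9 joints [-28.  23.  23. 121. -14.  39.  -2.]
```

```bash
python3 -m jog '[[[0,0,37],[0.0005,0.0015,0],0.05],[[0,0,37],[0.0005,0.0015,0],0.05],[[0,0,37],[0.0005,0.0015,0],0.05],[[0,0,37],[0.0005,0.0015,0],0.05],[[0,0,37],[0.0005,0.0015,0],0.05]]'; python3 look.py yellow wy; python3 look.py blue wy
```

```text
clock: 9.93
position: [0.4591, 0.0182, 0.1397]
orientation: [180.0, 0.1, 46.5]
ft_force: [-0.3, -0.5, 0.5]
finger_gap: 0.581
grasp_force: 0.0
[0.4591 0.0182 0.1397] [1.80e+02 1.00e-01 4.65e+01]
[323. 200.] rect [0.449 0.003] [64. 33.] 46.5
   grip [0.4602 0.0155] 45.0 0.132
t 9.975 shift [-0.0012  0.0026  0.0759] rz 1.6 joints [-35.  25.  33. 121. -21.  40. -31.]
[0.4592 0.0182 0.1399] [1.80e+02 1.00e-01 4.66e+01]
[206. 114.] rect [0.418 0.151] [98. 66.] 10.8
   grip [0.4242 0.1414] 5.1 0.401
```

View pics/wy.png

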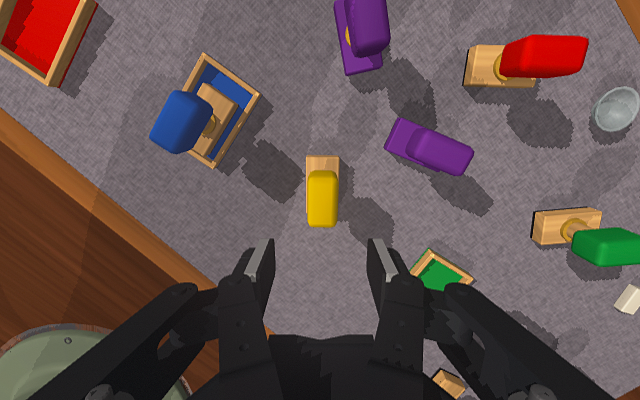

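The wrist view shows the blue stamp standing inside its tray (about (210,105)). The yellow stamp is centred at (323,200) between the fingers, with free space around it. Grasping yellow.

```bash
python3 -m jog '[[[0,0,1],[-0.001,0.002,0.05],0.05],[[0,0,1],[-0.001,0.002,0.09],0.05],[[0,0,1],[-0.001,0.002,0.116],0.05],[[0,0,1],[-0.001,0.002,0.116],0.05],[[0,0,1],[-0.001,0.002,0.116],0.01],[[0,0,1],[-0.001,0.002,0.116],0.01],[[0,0,1],[-0.001,0.002,0.116],0.01],[[0,0,1],[-0.001,0.002,0.1],0.01],[[0,0,1],[-0.001,0.002,0.05],0.01],[[0,0,1],[-0.001,0.002,0.01],0.01]]' 60; python3 -c "
from h import *
plan([.617,.218,.130],-7.6)"
```

```text
clock: 11.28
position: [0.4602, 0.016, 0.1329]
orientation: [180.0, -0.0, 45.4]
ft_force: [0.3, 0.5, -0.0]
finger_gap: 0.298
grasp_force: 61.8
t 11.275 shift [ 0.2539 -0.0302  0.003 ] rz 53.0 joints [-35.  26.  34. 121. -23.  39. -30.]
```

```bash
python3 -m jog '[[[0,0,53],[0.254,-0.030,0],0.01],[[0,0,53],[0.254,-0.030,0],0.01],[[0,0,53],[0.254,-0.030,0],0.01],[[0,0,53],[0.254,-0.030,0],0.01],[[0,0,53],[0.254,-0.030,0],0.01],[[0,0,53],[0.254,-0.030,0],0.01],[[0,0,53],[0.254,-0.030,0],0.01],[[0,0,53],[0.254,-0.030,0.04],0.01],[[0,0,53],[0.254,-0.030,0.075],0.01],[[0,0,53],[0.254,-0.030,0.075],0.01]]'; python3 -c "
from h import *
plan([.617,.218,.0285],-7.6)"; python3 look.py yellow wy2
```

```text
clock: 12.52
position: [0.6158, 0.2172, 0.0543]
orientation: [179.9, 0.2, -7.5]
ft_force: [0.4, -0.1, -0.4]
finger_gap: 0.295
grasp_force: 61.8
t 12.525 shift [ 0.0011 -0.001   0.0258] rz 0.1 joints [-50.  52.  42.  95. -43.  51. -88.]
[0.6158 0.2172 0.0543] [179.9   0.2  -7.5]
[320. 235.] rect [0.583 0.222] [148.  52.] -7.5
   grip [0.6394 0.2142] -8.9 0.515
```

View pics/wy2.png

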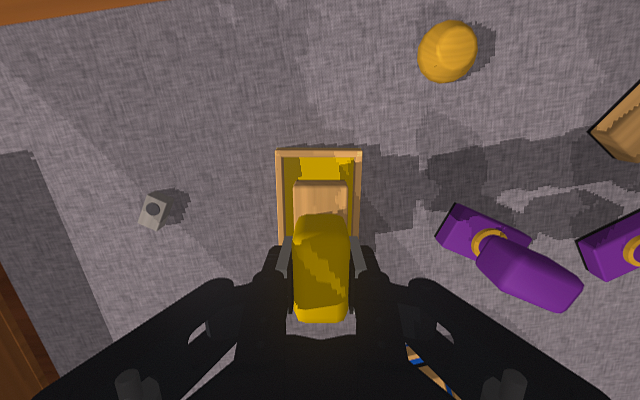

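The yellow stamp hangs centred over the yellow tray (rim columns 276 to 362, stamp at 321). I'll lower and release.

```bash
python3 -m jog '[[[0,0,0],[0.001,-0.001,0.013],0.01],[[0,0,0],[0.001,-0.001,0.022],0.01],[[0,0,0],[0.001,-0.001,0.026],0.01],[[0,0,0],[0.001,-0.001,0.026],0.01],[[0,0,0],[0.001,-0.001,0.026],0.045],[[0,0,0],[0.001,-0.001,0.026],0.045],[[0,0,0],[0.001,-0.001,0.026],0.045],[[0,0,0],[0.001,-0.001,-0.02],0.045],[[0,0,0],[0.001,-0.001,-0.07],0.05],[[0,0,0],[0.001,-0.001,-0.09],0.05]]'; python3 -c "
from h import *
plan([.656,-.018,.140],-44.4)"
```

```text
clock: 13.82
position: [0.6192, 0.2191, 0.1482]
orientation: [-179.9, -0.1, -7.6]
ft_force: [0.4, 0.5, -0.5]
finger_gap: 0.589
grasp_force: 0.0
t 13.825 shift [0.0678 0.2302 0.008 ] rz 36.8 joints [-52.  46.  47.  92. -38.  59. -91.]
```

```bash
python3 -m jog '[[[0,0,-143],[0.068,0.230,0.004],0.05],[[0,0,-143],[0.068,0.230,0.004],0.05],[[0,0,-143],[0.068,0.230,0.004],0.05],[[0,0,-143],[0.068,0.230,0.004],0.05],[[0,0,-143],[0.068,0.230,0.004],0.05],[[0,0,-143],[0.068,0.230,0.004],0.05],[[0,0,-143],[0.068,0.230,0.004],0.05],[[0,0,-143],[0.068,0.230,0.004],0.05],[[0,0,-143],[0.068,0.230,0.004],0.05],[[0,0,-143],[0.068,0.230,0.004],0.05]]'; python3 -c "
from h import *
plan([.656,-.018,.140],-44.4)"
```

```text
clock: 15.08
position: [0.6551, -0.0178, 0.141]
orientation: [-180.0, -0.0, 100.2]
ft_force: [0.2, -0.1, 0.1]
finger_gap: 0.584
grasp_force: 0.0
t 15.075 shift [-0.0003  0.0008  0.001 ] rz -35.4 joints [-15.  38.  17.  91. -14.  53.  18.]
```

```bash
python3 -m jog '[[[0,0,-35.5],[0,0.001,0],0.05],[[0,0,-35.5],[0,0.001,0],0.05],[[0,0,-35.5],[0,0.001,0],0.05],[[0,0,-35.5],[0,0.001,0],0.05],[[0,0,-35.5],[0,0.001,0],0.05]]'; python3 look.py red wr
```

```text
clock: 15.7
position: [0.6562, -0.0179, 0.1411]
orientation: [-180.0, -0.0, 135.3]
ft_force: [0.4, 0.5, 0.8]
finger_gap: 0.585
grasp_force: 0.0
[ 0.6562 -0.0179  0.1411] [-180.    -0.   135.3]
[460. 389.] rect [ 1.    -0.087] [61. 32.] -3.1
   grip [ 0.9437 -0.0705] -9.3 0.413
[604. 327.] rect [1.047 0.073] [241. 137.] -26.8
   grip [0.9457 0.0963] -46.5 0.675
[326. 200.] rect [ 0.675 -0.027] [64. 34.] -45.2
   grip [ 0.6595 -0.0141] -45.2 0.114
t 15.75 shift [0.0003 0.005  0.0771] rz 0.5 joints [-9. 37.  8. 91. -6. 52. 47.]
```

View pics/wr.png

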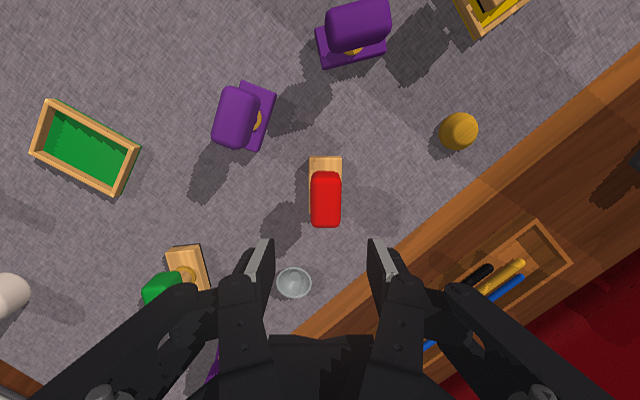

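The red stamp is upright at (326,200) between the fingers. The glass at (293,283) is behind the finger line and low, so it's clear. Grasping red.

```bash
python3 -m jog '[[[0,0,0.5],[0,0.004,0.05],0.05],[[0,0,0.5],[0,0.004,0.09],0.05],[[0,0,0.5],[0,0.004,0.117],0.05],[[0,0,0.5],[0,0.004,0.117],0.05],[[0,0,0.5],[0,0.004,0.117],0.01],[[0,0,0.5],[0,0.004,0.117],0.01],[[0,0,0.5],[0,0.004,0.117],0.01],[[0,0,0.5],[0,0.004,0.1],0.01],[[0,0,0.5],[0,0.004,0.05],0.01],[[0,0,0.5],[0,0.004,0.01],0.01]]' 60; python3 -c "
from h import *
plan([.376,.3005,.130],9.2)"
```

```text
clock: 17.0
position: [0.6595, -0.015, 0.1345]
orientation: [179.9, 0.1, 134.8]
ft_force: [-0.1, 0.1, -0.6]
finger_gap: 0.297
grasp_force: 59.2
t 17.0 shift [0.4236 0.0215 0.0041] rz -54.4 joints [-9. 38.  8. 90. -6. 52. 46.]
```

```bash
python3 -m jog '[[[0,0,-54.5],[0.4235,0.0215,0],0.01],[[0,0,-54.5],[0.4235,0.0215,0],0.01],[[0,0,-54.5],[0.4235,0.0215,0],0.01],[[0,0,-54.5],[0.4235,0.0215,0],0.01],[[0,0,-54.5],[0.4235,0.0215,0],0.01],[[0,0,-54.5],[0.4235,0.0215,0],0.01],[[0,0,-54.5],[0.4235,0.0215,0],0.01],[[0,0,-54.5],[0.4235,0.0215,0],0.01],[[0,0,-54.5],[0.4235,0.0215,0.04],0.01],[[0,0,-54.5],[0.4235,0.0215,0.075],0.01]]'; python3 -m jog '[[[0,0,0],[0,0,0],0.01]]' ;python3 -c "
from h import *
plan([.376,.3005,.0285],9.2)"; python3 look.py red wr2
```

```text
clock: 18.25
position: [0.3768, 0.3001, 0.0565]
orientation: [180.0, 0.1, -170.7]
ft_force: [-0.0, 0.8, -1.9]
finger_gap: 0.295
grasp_force: 59.4
clock: 18.38
position: [0.3755, 0.2992, 0.0556]
orientation: [-179.9, -0.1, -170.7]
ft_force: [-0.3, -0.1, -0.8]
finger_gap: 0.296
grasp_force: 59.2
t 18.375 shift [-0.0008  0.0013  0.0271] rz 0.1 joints [-40.  32.  -7. 120.   7.  29.  47.]
[0.3755 0.2992 0.0556] [-1.799e+02 -1.000e-01 -1.707e+02]
[324. 240.] rect [0.412 0.308] [142.  53.] 8.5
   grip [0.3582 0.2982] 13.1 0.5
```

View pics/wr2.png

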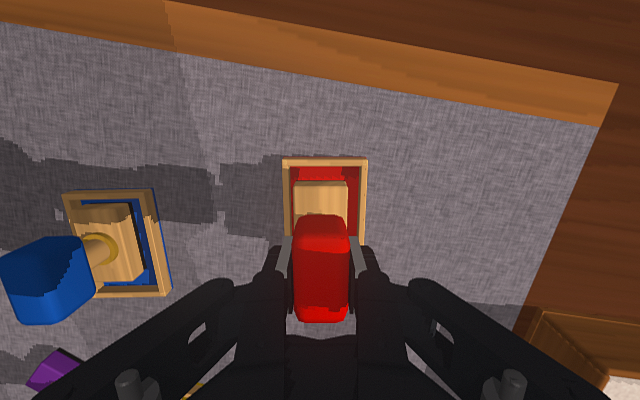

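The red stamp is over the red tray (rim columns 283 to 367, stamp at 321), so I'll nudge it 2 mm, lower and release. The blue stamp stands in its tray.

```bash
python3 -m jog '[[[0,0,0],[0,0.002,0.013],0.01],[[0,0,0],[0,0.002,0.022],0.01],[[0,0,0],[0,0.002,0.027],0.01],[[0,0,0],[0,0.002,0.027],0.01],[[0,0,0],[0,0.002,0.027],0.045],[[0,0,0],[0,0.002,0.027],0.045],[[0,0,0],[0,0.002,0.027],0.045],[[0,0,0],[0,0.002,-0.02],0.045],[[0,0,0],[0,0.002,-0.07],0.05],[[0,0,0],[0,0.002,-0.09],0.05]]'; python3 -c "
from h import *
plan([.622,-.202,.150],-41)"
```

```text
clock: 19.68
position: [0.3761, 0.303, 0.1489]
orientation: [179.9, 0.2, -170.7]
ft_force: [0.5, -0.5, 0.2]
finger_gap: 0.585
grasp_force: 0.0
t 19.675 shift [-0.1606 -0.5383 -0.0016] rz 50.3 joints [-39.  22.  -9. 116.   5.  42.  49.]
```

```bash
python3 -m jog '[[[0,0,50],[-0.160,-0.538,-0.003],0.05],[[0,0,50],[-0.160,-0.538,-0.003],0.05],[[0,0,50],[-0.160,-0.538,-0.003],0.05],[[0,0,50],[-0.160,-0.538,-0.003],0.05],[[0,0,50],[-0.160,-0.538,-0.003],0.05],[[0,0,50],[-0.160,-0.538,-0.003],0.05],[[0,0,50],[-0.160,-0.538,-0.003],0.05],[[0,0,50],[-0.160,-0.538,-0.003],0.05],[[0,0,50],[-0.160,-0.538,-0.003],0.05],[[0,0,50],[-0.160,-0.538,-0.003],0.05]]'; python3 -m jog '[[[0,0,0],[0,0,0],0.05],[[0,0,0],[0,0,0],0.05]]'; python3 look.py green wg
```

```text
clock: 20.92
position: [0.6208, -0.2075, 0.1488]
orientation: [-179.9, 0.1, 139.0]
ft_force: [-1.1, 0.9, -0.6]
finger_gap: 0.584
grasp_force: 0.0
clock: 21.18
position: [0.6206, -0.201, 0.1495]
orientation: [180.0, -0.0, 139.4]
ft_force: [0.3, 0.3, 0.6]
finger_gap: 0.588
grasp_force: 0.0
[ 0.6206 -0.201   0.1495] [180.   -0.  139.4]
[325. 197.] rect [ 0.638 -0.21 ] [62. 32.] -39.5
   grip [ 0.6238 -0.1982] -37.4 0.149
t 21.225 shift [-0.0005  0.0041  0.0856] rz -3.1 joints [ 7. 37.  8. 91. -6. 53. 67.]
[241.  34.] rect [ 0.461 -0.164] [78. 52.] 13.8
   grip [ 0.481  -0.1621] 36.1 0.301
```

View pics/wg.png

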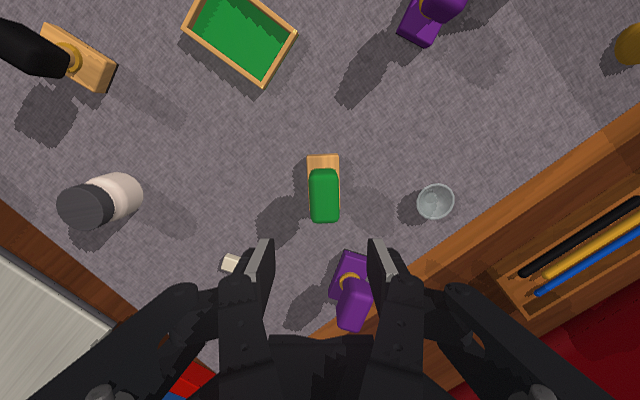

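The green stamp is upright at (325,197). The purple stamp at (350,290) lies well behind the finger line. Grasping green.

```bash
python3 -m jog '[[[0,0,0],[0,0.003,0.05],0.05],[[0,0,0],[0,0.003,0.1],0.05],[[0,0,0],[0,0.003,0.1255],0.05],[[0,0,0],[0,0.003,0.1255],0.05],[[0,0,0],[0,0.003,0.1255],0.01],[[0,0,0],[0,0.003,0.1255],0.01],[[0,0,0],[0,0.003,0.1255],0.01],[[0,0,0],[0,0.003,0.11],0.01],[[0,0,0],[0,0.003,0.06],0.01],[[0,0,0],[0,0.003,0.02],0.01]]' 60; python3 -c "
from h import *
plan([.4595,-.1660,.130],13.8)"
```

```text
clock: 22.48
position: [0.623, -0.2003, 0.1325]
orientation: [180.0, 0.1, 139.3]
ft_force: [0.6, -0.7, -1.1]
finger_gap: 0.297
grasp_force: 58.3
t 22.475 shift [ 0.1464 -0.0805  0.0022] rz -54.5 joints [ 7. 38.  8. 91. -6. 51. 67.]
```

```bash
python3 -m jog '[[[0,0,125.5],[0.1465,-0.0805,0],0.01],[[0,0,125.5],[0.1465,-0.0805,0],0.01],[[0,0,125.5],[0.1465,-0.0805,0],0.01],[[0,0,125.5],[0.1465,-0.0805,0],0.01],[[0,0,125.5],[0.1465,-0.0805,0],0.01],[[0,0,125.5],[0.1465,-0.0805,0],0.01],[[0,0,125.5],[0.1465,-0.0805,0],0.01],[[0,0,125.5],[0.1465,-0.0805,0],0.01],[[0,0,125.5],[0.1465,-0.0805,0],0.01],[[0,0,125.5],[0.1465,-0.0805,0],0.01]]'; python3 -c "
from h import *
plan([.4595,-.1660,.055],13.8)"
```

```text
clock: 23.72
position: [0.4595, -0.1655, 0.1305]
orientation: [180.0, -0.1, 31.6]
ft_force: [-0.3, -0.1, -0.8]
finger_gap: 0.296
grasp_force: 58.6
t 23.725 shift [-0.0005  0.0004  0.0755] rz 17.8 joints [-15.  30.  38. 118. -28.  41. -18.]
```

```bash
python3 -m jog '[[[0,0,18],[0,0,0],0.01],[[0,0,18],[0,0,0],0.01],[[0,0,18],[0,0,0.04],0.01],[[0,0,18],[0,0,0.075],0.01],[[0,0,18],[0,0,0.075],0.01]]'; python3 -c "
from h import *
plan([.4595,-.1660,.0285],13.8)"; python3 look.py green wg2
```

```text
clock: 24.35
position: [0.4584, -0.1654, 0.054]
orientation: [-179.9, 0.1, 13.9]
ft_force: [0.2, -0.6, 0.2]
finger_gap: 0.298
grasp_force: 58.5
t 24.35 shift [0.0009 0.0009 0.0255] rz 0.1 joints [-12.  38.  35. 120. -39.  33. -25.]
[ 0.4584 -0.1654  0.054 ] [-1.799e+02  1.000e-01  1.390e+01]
[321. 234.] rect [ 0.427 -0.173] [143.  52.] 13.9
   grip [ 0.4807 -0.162 ] 11.0 0.5
```

View pics/wg2.png

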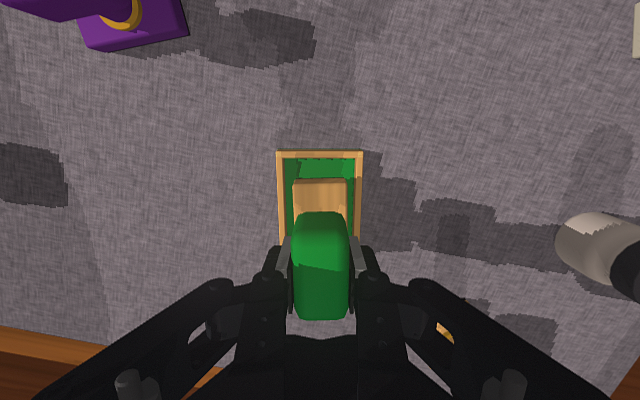

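The green stamp is centred over the green tray (rim columns 277 to 363, stamp at 321). I'll lower, release, rise and retreat.

```bash
python3 -m jog '[[[0,0,0],[0.002,0,0.013],0.01],[[0,0,0],[0.002,0,0.022],0.01],[[0,0,0],[0.002,0,0.026],0.01],[[0,0,0],[0.002,0,0.026],0.01],[[0,0,0],[0.002,0,0.026],0.045],[[0,0,0],[0.002,0,0.026],0.045],[[0,0,0],[0.002,0,0.026],0.045],[[0,0,0],[0.002,0,-0.02],0.045],[[0,0,0],[0.002,0,-0.07],0.05],[[0,0,0],[0.002,0,-0.12],0.05]]'; python3 -m jog '[[[0,0,0],[0.05,0.0,-0.04],0.05],[[0,0,0],[0.1,0.0,-0.06],0.05],[[0,0,0],[0.15,0,-0.06],0.05],[[0,0,0],[0.15,0,-0.06],0.05],[[0,0,0],[0.15,0,-0.06],0.05]]'
cat > chk.py <<'E'
from h import *
img=get_image("top");C=cam("top");K,Rm,o=C
tr={"red":(.376,.3005,9.2),"blue":(.429,.143,10.8),"green":(.4595,-.166,13.8),"yellow":(.617,.218,-7.6)}
b=np.array([[x,y,z] for x in(-.023,.023) for y in(-.013,.013) for z in(.048,.082)])
h=cv2.cvtColor(img,cv2.COLOR_RGB2HSV)
for k,(x,y,a) in tr.items():
    # predicted upright mount top (z=.024) wood outline against the wood pixels seen, tray-frame offsets
    v,u=np.mgrid[0:400,0:640]; P=ray(np.c_[u.ravel(),v.ravel()],.024,C)[:,:2]-[x,y]
    L=R.from_euler("z",-a,degrees=True).apply(np.c_[P,np.zeros(len(P))])[:,:2]
    H=h.reshape(-1,3).astype(int); wood=(H[:,0]>8)&(H[:,0]<22)&(H[:,1]>60)&(H[:,2]>110)&(abs(L[:,0])<.033)&(abs(L[:,1])<.0195)
    q=R.from_euler("z",a,degrees=True).apply(b)+[x,y,.004]; p=(q-o)@Rm@K.T;p=p[:,:2]/p[:,2:]
    m=np.zeros((400,640),np.uint8);cv2.fillConvexPoly(m,cv2.convexHull(p.round().astype(np.int32)),255)
    c0,c1=HUE[k]; col=(((h[...,0]>=c0)&(h[...,0]<=c1))|((k=="red")&(h[...,0]>173)))&(h[...,1]>110)
    print(k,"wood x",L[wood,0].min().round(3),L[wood,0].max().round(3),"y",L[wood,1].min().round(3),L[wood,1].max().round(3),"grip cover",round(col[m>0].mean(),2))
print(bot.state()["position"],bot.state()["clock"])
for n,c in(("blk",(442,269)),("jar",(465,223))): print(n,img[c[1],c[0]])
E
python3 chk.py
```

```text
clock: 25.65
position: [0.4607, -0.1653, 0.1759]
orientation: [180.0, 0.0, 13.9]
ft_force: [1.1, 1.9, -0.1]
finger_gap: 0.582
grasp_force: 0.0
clock: 26.28
position: [0.606, -0.1296, 0.234]
orientation: [180.0, 0.1, 13.9]
ft_force: [-0.2, -0.2, 0.4]
finger_gap: 0.589
grasp_force: 0.0
red wood x -0.032 0.029 y -0.017 0.017 grip cover 0.78
blue wood x 0.018 0.025 y -0.011 0.017 grip cover 0.32Traceback (most recent call last):
  File "chk.py", line 14, in <module>
    print(k,"wood x",L[wood,0].min().round(3),L[wood,0].max().round(3),"y",L[wood,1].min().round(3),L[wood,1].max().round(3),"grip cover",round(col[m>0].mean(),2))
                     ~~~~~~~~~~~~~^^
    return umr_minimum(a, axis, None, out, keepdims, initial, where)
ValueError: zero-size array to reduction operation minimum which has no identity
```

The arm blocks the top view, so I'll move it clear toward the start pose.

```bash
sed -i 's/    print(k,"wood/    if wood.any(): print(k,"wood/' chk.py; python3 -c "
from h import *
plan([.2,.6,.25],0)
s=bot.state();print(R.from_euler('xyz',s['orientation'],degrees=True).inv().apply(np.array([.5,.45,.25])-s['position']).round(3))"
```

```text
t 26.325 shift [-0.2191 -0.8057 -0.0155] rz 13.9 joints [-23.  36.  47.  93. -29.  64. -44.]
[ 0.036 -0.588 -0.016]
```

```bash
python3 -m jog '[[[0,0,-60],[0.036,-0.588,-0.016],0.05],[[0,0,-60],[0.036,-0.588,-0.016],0.05],[[0,0,-60],[0.036,-0.588,-0.016],0.05],[[0,0,-60],[0.036,-0.588,-0.016],0.05],[[0,0,-60],[0.036,-0.588,-0.016],0.05],[[0,0,-60],[0.036,-0.588,-0.016],0.05],[[0,0,-60],[0.036,-0.588,-0.016],0.05],[[0,0,-60],[0.036,-0.588,-0.016],0.05],[[0,0,-60],[0.036,-0.588,-0.016],0.05],[[0,0,-60],[0.036,-0.588,-0.016],0.05]]'; python3 -c "
from h import *
plan([.2,.6,.25],166)"
```

```text
clock: 27.58
position: [0.4981, 0.4532, 0.2502]
orientation: [-180.0, -0.0, 74.1]
ft_force: [-0.2, -0.7, -0.5]
finger_gap: 0.58
grasp_force: 0.0
t 27.575 shift [ 0.0596 -0.3269  0.0005] rz 88.1 joints [-66.  36.  31.  82. -19.  67. -48.]
```

```bash
python3 -m jog '[[[0,0,-70],[0.06,-0.327,0],0.05],[[0,0,-70],[0.06,-0.327,0],0.05],[[0,0,-70],[0.06,-0.327,0],0.05],[[0,0,-70],[0.06,-0.327,0],0.05],[[0,0,-70],[0.06,-0.327,0],0.05],[[0,0,-70],[0.06,-0.327,0],0.05],[[0,0,-70],[0.06,-0.327,0],0.05],[[0,0,-70],[0.06,-0.327,0],0.05],[[0,0,-70],[0.06,-0.327,0],0.05]]'; python3 chk.py
python3 - <<'E'
from h import *
a=cv2.imread('pics/top0.png');b=get_image("top")[:,:,::-1]
for n,(u,v) in(("blk",(440,268)),("jar",(465,223))):
    s=np.s_[v-14:v+15,u-14:u+15];print(n,cv2.absdiff(a[s],b[s]).mean())
img=get_image("top")
E
```

```text
clock: 28.7
position: [0.203, 0.5979, 0.2506]
orientation: [180.0, 0.0, 143.7]
ft_force: [0.7, 0.3, -0.5]
finger_gap: 0.583
grasp_force: 0.0
red wood x -0.032 0.029 y -0.016 0.018 grip cover 0.78
blue wood x -0.033 0.025 y -0.018 0.017 grip cover 0.78
green wood x -0.024 0.033 y -0.014 0.019 grip cover 0.7
yellow wood x -0.029 0.033 y -0.018 0.018 grip cover 0.75
[0.20295075 0.59798062 0.25052702] 28.75
blk [38 39 38]
jar [74 71 72]
blk 2.2611969877130402
jar 2.264764169639318
```

All four mounts show at the right height, centred in their trays within a few mm (limit 16 mm). The black stamp and jar areas are unchanged from the first picture. Handing in.

```bash
python3 -c "
from plant import hand_in
print(hand_in())"
```

```text
the job is handed in; nothing more can be done
None
```

The job is handed in at about 29 s: the red, blue, green and yellow stamps each stand upright in their own trays, and the last top picture shows no change around the black stamp or the jar; hand_in() returned no verdict.

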